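Straighten the row of tokens with the ruler

TASK

The three loose tokens lying in front of the grommet press are in a crooked row. Pick up the clear ruler by its grip and push them with its long edge into one straight row, without the robot's fingers or arm touching a token. Then let go of the ruler, leaving it lying flat on the desk with all three tokens still against that same edge.

Things in the scene. Friction and masses are not known exactly. Their poses are not given: they have to be found in the camera images.
- ruler_grip (a point): clear acrylic ruler lying flat, left of the tokens: 260 x 50 x 5 mm, 120 g, with an upright grey grip fin along its middle, 70 mm long, 14 mm thick, top 50 mm above the desk. Point: in the fin, 36 mm above the underside, where to grip from above across the 14 mm. x along the ruler, y across (long edges at +-25 mm, alike), z up. A token touching a long edge is centred 45 mm from the centre line
- token_a_center (a point): one of the three loose white plastic tokens lying flat in a crooked row, about 80 mm apart, in front of the press (which is which varies): disc 40 mm across, 10 mm thick, 16 g. Point: its centre, 5 mm above the desk. The stack of four such tokens nearer the press is not part of the job
- token_b_center (a point): another of the three loose white plastic tokens lying flat in a crooked row, about 80 mm apart, in front of the press (which is which varies): disc 40 mm across, 10 mm thick, 16 g. Point: its centre, 5 mm above the desk. The stack of four such tokens nearer the press is not part of the job
- token_c_center (a point): the last of the three loose white plastic tokens lying flat in a crooked row, about 80 mm apart, in front of the press (which is which varies): disc 40 mm across, 10 mm thick, 16 g. Point: its centre, 5 mm above the desk. The stack of four such tokens nearer the press is not part of the job
Mind the look-alikes: they are no part of the job. What is shaped like the part that bears token_a_center but black, purple or yellow is not meant.

How it is judged:
On the way, in this order (a step that is already met when the one before it is completed fails the run):
1. the ruler is picked up: held in the fingers and moved at least 50 mm (contact force between the fingers and ruler above 1 N and distance of ruler_grip from where it was at the start of the episode above 0.05 m), for 0.1 s.
2. with the ruler held in the fingers, all three tokens are lined up along one of its long edges (contact force between the fingers and ruler above 1 N and ((y of token_a_center in the frame of ruler_grip between 0.038 and 0.055 m and y of token_b_center in the frame of ruler_grip between 0.038 and 0.055 m and y of token_c_center in the frame of ruler_grip between 0.038 and 0.055 m) or (y of token_a_center in the frame of ruler_grip between -0.055 and -0.038 m and y of token_b_center in the frame of ruler_grip between -0.055 and -0.038 m and y of token_c_center in the frame of ruler_grip between -0.055 and -0.038 m)) and x of token_a_center in the frame of ruler_grip between -0.13 and 0.13 m and height (world z) of each of token_a_center, token_b_center, token_c_center below 0.012 m and x of token_b_center in the frame of ruler_grip between -0.13 and 0.13 m and x of token_c_center in the frame of ruler_grip between -0.13 and 0.13 m), for 0.1 s.
At the end, for the whole second after the job is handed in: The ruler lies flat on the desk at rest (tilt under 7 degrees), and all three tokens lie flat and at rest along one and the same long edge of it, within its length, each touching the edge or with a gap of at most 10 mm (((y of token_a_center in the frame of ruler_grip between 0.038 and 0.055 m and y of token_b_center in the frame of ruler_grip between 0.038 and 0.055 m and y of token_c_center in the frame of ruler_grip between 0.038 and 0.055 m) or (y of token_a_center in the frame of ruler_grip between -0.055 and -0.038 m and y of token_b_center in the frame of ruler_grip between -0.055 and -0.038 m and y of token_c_center in the frame of ruler_grip between -0.055 and -0.038 m)) and x of token_a_center in the frame of ruler_grip between -0.13 and 0.13 m and height (world z) of each of token_a_center, token_b_center, token_c_center below 0.012 m and x of token_b_center in the frame of ruler_grip between -0.13 and 0.13 m and x of token_c_center in the frame of ruler_grip between -0.13 and 0.13 m and angle between ruler_grip's own z axis and vertical below 0.12 rad and height (world z) of ruler_grip below 0.045 m and linear speed of each of ruler, token_a, token_b, token_c below 0.02 m/s).
It fails at once if the robot's fingers or arm touch a loose token (token_a) with more than 1 N (contact force between any of the fingers, the arm and token_a above 1 N).
It fails at once if the robot's fingers or arm touch a loose token (token_b) with more than 1 N (contact force between any of the fingers, the arm and token_b above 1 N).
It fails at once if the robot's fingers or arm touch a loose token (token_c) with more than 1 N (contact force between any of the fingers, the arm and token_c above 1 N).
It also fails if it takes over 43 s, if anything falls off the work surface, if the arm or the gripper's body presses on something with over 40 N, if the wrist force passes 120 N, or if a joint passes its speed limit or range.

ROBOT

A 7-joint arm with a two-finger parallel gripper is mounted at the origin on the work surface. World frame = base frame: x ahead of the robot, y to its left, z up, the work surface at z = 0. Lengths are in m, angles in rad, forces in N, time in s.
With the tool pointing down it reaches from about 0.425 to 0.925 m from the base axis. Payload 6.8 kg.
Tool frame: the origin (TCP) lies midway between the tips of the shut fingers; the grasp point (between the pads) lies 19 mm behind it; z points along the fingers, y is the line along which they close (so a half turn about z gives the same grasp; the last joint's range is limited). The gripper opens to 85 mm and grips with 20 to 120 N. Pads are 22 mm wide; open, the fingers measure 114 mm over their backs; the gripper's body (76 mm by 85 mm) begins 54 mm behind the grasp point. The pads swing forward as they close: fully open they stand 13 mm farther back than shut.
Start: joints at [1.217, 0.477, 0.022, 1.555, -0.011, 1.109, -0.083], TCP at [0.164, -0.655, 0.21] pointing down, gripper open.
Joint ranges: [-2.96, 2.96], [-0.34, 2.1], [-1.41, 1.46], [0.24, 2.44], [-1.37, 4.51], [0.17, 1.92], [-2.96, 2.96]. Speed limits (rad/s): [2.39, 2.39, 3.14, 3.14, 3.14, 3.14, 3.14].

INTERFACE

Orientations are given as [roll, pitch, yaw] about the fixed x, y, z axes, in that order (R = Rz(yaw) Ry(pitch) Rx(roll)).
In Python, from workcell import get_state, vision, manip, spotter gives the robot as it stands.
- The arm moves only by the tool servo_tool, never from a script. Its argument "deltas" is a list of rows, each a list of 7 numbers: the turn, a rotation vector about the tool's x, y, z in rad, then the shift along the tool's x, y, z in mm, then the closure, from 0 (fully open) to 1 (shut). In form: [[rx, ry, rz, dx, dy, dz, fingers], ...]. A call has 1 to 8 rows; each row is the pose to reach, as a shift and turn from the pose commanded when the call began, along the tool's axes at that moment; what a row does not reach only later rows make up. A row lasts 1/10 s, in which the tool goes at most 50 mm and 8.59 degrees, less where a joint would pass 70% of its speed; a pose out of reach is approached as far as the arm can. A call with a gripper value outside its range is refused whole. The fingers move at their own pace and stop on an object; "newtons" is the grip in N (left out, the last holds). Time passes only in rows, so rows that repeat a pose let the fingers close. It gives the time, the measured TCP pose, the force, the opening and the grip force at its end, in the units of the state.
- get_state(): the state, without advancing time (a new reading comes with each control period).
- vision.snapshot(name): name is "scene" or "side" or "wrist"; returns the picture (420x560x3 uint8, blue, green, red); there is no depth.
- vision.camera_params(name): a dict with "fx", "fy", "cx", "cy" (pixels), "cam_to_world" (4x4, takes a point from camera to world coordinates); the wrist camera has in their place "T_tool_cam" (4x4, takes a point from camera to tool coordinates, whose origin is the TCP and whose axes are the flange's). Camera axes: x right, y down, z forward; pixel columns grow to the right and rows downward; lengths in m; the calibration is good to about 2 mm. A picture is of the moment at which its call begins: read the wrist's pose just before it. camera_params takes no time and is no camera call.
- manip.finish_job(): hands the job in; it is judged then, once.
Trained networks look in the newest picture that a camera, given by its name, has taken for a name from the list of things; names that differ only in an ending like _2 or _b are one class to them, and where a whole thing is asked for, a point or a joint stands for the part that bears it (a point fixed in the world has none). Each returns a list of dicts, best first, with "confidence" (0 to 1); they miss things now and then, are a little off and sometimes report something else, mostly with a low value. They report only what shows in the picture. A call takes as long as a camera call. They do not tell look-alikes from the thing itself.
- spotter.look_for(thing, camera): "location" ([x, y, z] in m, in world coordinates, good to about 4 mm: the middle of the surface that is visible of it).
- spotter.landmark_of(thing, camera): "location" ([x, y, z] in m, in world coordinates, good to about 4 mm: a listed point, or the origin of a listed thing).
The state is a dict: "time_s": time; "q": joint angles; "joint_vel": joint speeds; "effort": joint torques, N m; "eef_pos": TCP position; "ee_rot": TCP orientation; "contact_force": force on the tool from outside, world axes, zero at the start; "torque": the same for the moment, N m; "width": opening from 0.0 (shut) to 1.0 (fully open); "gripper_force": force on a finger pad.
Only numpy, scipy, OpenCV 4.12 (cv2) and the standard library are available. Lean on these libraries where they do the work, as an engineer would, in place of code of your own. Each camera call takes 0.05 s, during which the arm holds its last target. There are 200 camera calls.

## Working session

There is one attempt and no reset: what is moved stays moved. The work goes in short steps, Python scripts to look and compute and a tool call to move; the robot and the scene stay as the last step left them, time stands still between calls to the robot, and variables do not carry over. Pictures are saved under pics/ and viewed, at most 10 in all, crops included, and the job is handed in when it is done.

Besides the shell and the picture viewer there is one more tool, called after "Request:" as a command line: name --pt "numbers of a row" for each row, then --argument value for the rest. servo_tool: Moves the arm, as the interface text tells. Its arguments: {"type":"object","properties":{"deltas":{"type":"array"},"newtons":{"type":"number"}},"required":["deltas"]}

```bash
mkdir -p pics; ls; python3 - <<'E'
from workcell import get_state, vision, manip, spotter
import cv2
s=get_state();print(s)
for c in ["scene","side"]:
    cv2.imwrite(f"pics/{c}0.png",vision.snapshot(c))
    for t in ["ruler_grip","token_a_center"]:
        print(c,t,[(d["confidence"],d["location"]) for d in spotter.landmark_of(t,c)])
    p=vision.camera_params(c);print(p)
print(vision.camera_params("wrist"))
E
```

```text
pics
{'time_s': 0.0, 'q': array([ 1.21691295,  0.47778922,  0.02233951,  1.55643047, -0.01153224,
        1.10928908, -0.08310532]), 'joint_vel': array([ 0.00161816,  0.00048397, -0.00030686,  0.0002601 , -0.000451  ,
        0.00081171, -0.00054308]), 'effort': array([ 7.30100764e-04, -5.96436274e+01,  1.60831690e+00, -2.81185913e+01,
        1.24618207e-02,  9.42971790e-03, -5.51646302e-07]), 'eef_pos': array([ 0.16408261, -0.65411842,  0.20934188]), 'ee_rot': array([-3.13980720e+00,  1.03459441e-04,  2.45785780e-01]), 'contact_force': array([-1.09776311,  1.41678959,  0.8594939 ]), 'torque': array([ 0.02648776, -0.01175247,  0.00220943]), 'gripper_force': 0.0, 'width': 1.0023298339725748}
scene ruler_grip [(0.74, [0.4948, 0.386, 0.0328]), (0.45, [0.5549, -0.017, 0.008])]
scene token_a_center [(0.7, [0.5339, -0.1728, 0.0079]), (0.64, [0.4688, -0.2738, 0.0049]), (0.61, [0.5428, -0.2708, 0.005]), (0.59, [0.3926, -0.1381, 0.0035])]
{'fx': 414.8400426633822, 'fy': 414.8400426633822, 'cx': 281.15037012360125, 'cy': 212.18102505231792, 'cam_to_world': array([[ 0.69688978,  0.3817536 , -0
[... 642 characters left out ...]
90e-01, -4.10752472e-01,  7.86294590e-01,
        -6.25371975e-01],
       [-2.12722032e-05, -8.86342999e-01, -4.63029252e-01,
         4.72000428e-01],
       [ 0.00000000e+00,  0.00000000e+00,  0.00000000e+00,
         1.00000000e+00]])}
{'fx': 319.25679412583554, 'fy': 319.25679412583554, 'cx': 275.98406713406695, 'cy': 213.42127430359938, 'T_tool_cam': array([[-4.31309212e-05, -9.57466103e-01, -2.88545768e-01,
         7.40700800e-02],
       [ 9.99999962e-01,  3.69148620e-05, -2.71969502e-04,
        -3.06256915e-04],
       [ 2.71053206e-04, -2.88545768e-01,  9.57466065e-01,
        -1.62742100e-01],
       [ 0.00000000e+00,  0.00000000e+00,  0.00000000e+00,
         1.00000000e+00]])}
```

View pics/scene0.png

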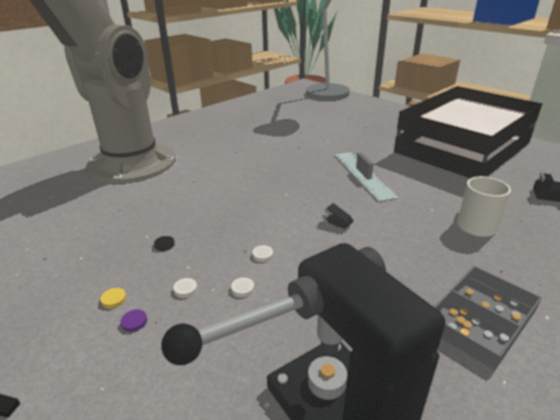

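View pics/side0.png

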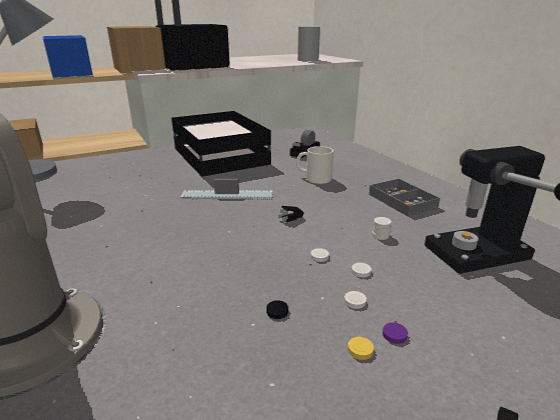

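The scene view shows white discs at (262,254), (242,288) and (185,288). Black is at (165,243), yellow at (113,298), purple at (134,321). The ruler is at (365,173). In the side view the loose white discs are at (320,255), (361,270) and (355,300), and the white stack is at (382,228). The three loose white ones fit the description: they are white, flat, and lie in front of the press. I'll measure them by blob and confirm in a crop.

```bash
cat > h.py <<'E'
import numpy as np, cv2
from workcell import get_state, vision, manip, spotter
def ray(p,u,v,z):
    T=p["cam_to_world"]; d=T[:3,:3]@np.array([(u-p["cx"])/p["fx"],(v-p["cy"])/p["fy"],1]); o=T[:3,3]
    return (o+d*(z-o[2])/d[2]).round(4)
def proj(p,X):
    T=np.linalg.inv(p["cam_to_world"]); c=T[:3,:3]@np.array(X)+T[:3,3]
    return (p["fx"]*c[0]/c[2]+p["cx"],p["fy"]*c[1]/c[2]+p["cy"])
E
python3 - <<'E'
from h import *
for c in ["scene","side"]:
    im=cv2.imread(f"pics/{c}0.png"); p=vision.camera_params(c)
    hsv=cv2.cvtColor(im,cv2.COLOR_BGR2HSV)
    m=((hsv[...,2]>165)&(hsv[...,1]<60)).astype(np.uint8)
    n,l,st,ce=cv2.connectedComponentsWithStats(m)
    for i in range(1,n):
        if 60<st[i,4]<700 and 200<ce[i][1]<340: print(c,ce[i].round(1),st[i,:],"z7",ray(p,*ce[i],.0075))
    # yellow/others
    print([ (X,np.round(proj(p,X))) for X in [(.5339,-.1728,.005),(.4688,-.2738,.005),(.5428,-.2708,.005),(.3926,-.1381,.005)]])
s=cv2.imread("pics/side0.png")
a=cv2.resize(s[220:330,250:410],(640,440),interpolation=cv2.INTER_CUBIC)
b=cv2.resize(cv2.imread("pics/side0.png")[165:220,170:290],(640,293),interpolation=cv2.INTER_CUBIC)
cv2.imwrite("pics/crop1.png",cv2.resize(np.vstack([a,b]),(480,550)))
E
```

```text
scene [262.3 251.3] [252 245  21  14 239] z7 [ 0.5554 -0.0142  0.0075]
scene [184.6 285.3] [173 277  24  17 316] z7 [ 0.5307 -0.173   0.0075]
scene [242.3 284.8] [231 277  24  17 320] z7 [ 0.6004 -0.1013  0.0075]
scene [245.3 316.1] [201 299  91  36 419] z7 [ 0.6594 -0.144   0.0075]
[((0.5339, -0.1728, 0.005), array([186., 287.])), ((0.4688, -0.2738, 0.005), array([113., 298.])), ((0.5428, -0.2708, 0.005), array([136., 320.])), ((0.3926, -0.1381, 0.005), array([161., 244.]))]
side [382.2 220.3] [374 217  18   8 110] z7 [0.7791 0.0401 0.0075]
side [319.3 252.6] [310 248  19  10 144] z7 [ 0.5585 -0.0145  0.0075]
side [361.  267.7] [351 262  21  12 174] z7 [ 0.6029 -0.1022  0.0075]
side [355.  297.3] [344 291  23  14 240] z7 [ 0.534  -0.1733  0.0075]
[((0.5339, -0.1728, 0.005), array([355., 298.])), ((0.4688, -0.2738, 0.005), array([360., 347.])), ((0.5428, -0.2708, 0.005), array([395., 330.])), ((0.3926, -0.1381, 0.005), array([277., 311.]))]
```

View pics/crop1.png

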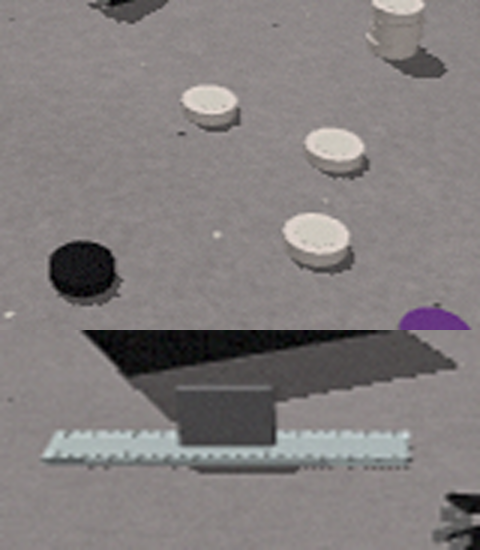

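The crop confirms three plain white loose discs, apart from the black and purple ones. The stack stands apart at the top right, and the ruler has an upright grey fin. Next is the ruler's orientation.

```bash
python3 - <<'E'
from h import *
for c in ["scene","side"]:
    im=cv2.imread(f"pics/{c}0.png").astype(int); p=vision.camera_params(c)
    m=((im[...,1]-im[...,2]>8)&(im[...,1]>110)).astype(np.uint8)
    m[:140]=0;m[215:]=0
    n,l,st,ce=cv2.connectedComponentsWithStats(m); 
    x0=330 if c=="scene" else 170; x1=405 if c=="scene" else 285
    v,u=np.nonzero(m); k=(u>x0)&(u<x1)&(v>145); 
    W=np.array([ray(p,a,b,.005)[:2] for a,b in zip(u[k],v[k])])
    r=cv2.minAreaRect((W*1000).astype(np.float32)); print(c,k.sum(),r,cv2.boxPoints(r).round())
    # fin
    g=((im.max(2)<105)); g[:140]=0; g[215:]=0
s=get_state();print(s["time_s"])
E
```

```text
scene 775 ((498.1930847167969, 383.2240905761719), (50.17008972167969, 262.9668884277344), 62.5816650390625) [[370. 422.]
 [603. 300.]
 [626. 345.]
 [393. 466.]]
side 445 ((494.2118225097656, 377.0316162109375), (50.373619079589844, 256.5660095214844), 60.83745193481445) [[370. 418.]
 [594. 293.]
 [619. 337.]
 [394. 462.]]
0.3
```

Request:
servo_tool --pt "0 0 -0.14 40 -30 0 0" --pt "0 0 -0.28 80 -60 0 0" --pt "0 0 -0.42 120 -90 0 0" --pt "0 0 -0.56 160 -120 0 0" --pt "0 0 -0.7 200 -150 0 0" --pt "0 0 -0.84 240 -180 0 0" --pt "0 0 -0.98 280 -210 0 0" --pt "0 0 -1.12 320 -240 0 0"

```text
time_s: 1.1
eef_pos: [0.4172, -0.3425, 0.2106]
ee_rot: [3.141, 0.001, 1.371]
contact_force: [1.4, -0.4, -0.3]
width: 1.003
gripper_force: 0.0
```

```bash
cat >> h.py <<'E'
def delta(x,y,z,yaw):
    # tool-frame delta from current pose (tool down)
    s=get_state(); p=s["eef_pos"]; w=s["ee_rot"][2]
    d=np.array([x,y,z])-p; c,n=np.cos(w),np.sin(w)
    t=(yaw-w+np.pi)%(2*np.pi)-np.pi
    print("t",round(s["time_s"],2),"pos",p.round(4),"rpy",s["ee_rot"].round(3),"q7",s["q"][6].round(2),"F",s["contact_force"].round(1),"grip",round(s["gripper_force"],1),"w",round(s["width"],3))
    print("rz %.3f dx %.1f dy %.1f dz %.1f"%(-t,1e3*(d[0]*c+d[1]*n),1e3*(d[0]*n-d[1]*c),-1e3*d[2]))
E
python3 -c "
from h import *
delta(.5,.1,.2,2.5);delta(.49,.37,.2,2.65)"
```

```text
t 1.1 pos [ 0.4172 -0.3425  0.2106] rpy [3.141e+00 1.000e-03 1.371e+00] q7 0.27 F [ 1.4 -0.4 -0.3] grip 0.0 w 1.003
rz -1.129 dx 450.1 dy -6.6 dz 10.6
t 1.1 pos [ 0.4172 -0.3425  0.2106] rpy [3.141e+00 1.000e-03 1.371e+00] q7 0.27 F [ 1.4 -0.4 -0.3] grip 0.0 w 1.003
rz -1.279 dx 712.8 dy -69.9 dz 10.6
```

Request:
servo_tool --pt "0 0 -0.1 50 0 0 0" --pt "0 0 -0.2 100 0 0 0" --pt "0 0 -0.3 150 0 0 0" --pt "0 0 -0.4 200 0 0 0" --pt "0 0 -0.5 250 0 0 0" --pt "0 0 -0.6 300 0 0 0" --pt "0 0 -0.7 350 0 0 0" --pt "0 0 -0.8 400 0 0 0"

```text
time_s: 1.9
eef_pos: [0.4979, 0.0492, 0.2106]
ee_rot: [3.141, 0.001, 2.169]
contact_force: [1.1, -0.3, -0.1]
width: 0.999
gripper_force: 0.0
```

```bash
python3 -c "
from h import *
delta(.49,.37,.2,2.65)"
```

```text
t 1.9 pos [0.4979 0.0492 0.2106] rpy [3.141e+00 1.000e-03 2.169e+00] q7 0.19 F [ 1.1 -0.3 -0.1] grip 0.0 w 0.999
rz -0.481 dx 269.4 dy 174.2 dz 10.6
```

Request:
servo_tool --pt "0 0 -0.1 41 27 0 0" --pt "0 0 -0.2 82 54 0 0" --pt "0 0 -0.3 123 80 0 0" --pt "0 0 -0.4 164 107 5 0" --pt "0 0 -0.48 205 134 10 0" --pt "0 0 -0.48 246 160 10 0" --pt "0 0 -0.48 270 174 10 0" --pt "0 0 -0.48 270 174 10 0"

```text
time_s: 2.7
eef_pos: [0.4881, 0.374, 0.2005]
ee_rot: [3.139, -0.003, 2.652]
contact_force: [-0.1, -0.2, 0.4]
width: 0.999
gripper_force: 0.0
```

```bash
python3 - <<'E'
from h import *
s=get_state(); im=vision.snapshot("wrist"); cv2.imwrite("pics/w1.png",im)
print([(d["confidence"],d["location"]) for d in spotter.landmark_of("ruler_grip","wrist")])
from scipy.spatial.transform import Rotation as R
T=np.eye(4);T[:3,:3]=R.from_euler("xyz",s["ee_rot"]).as_matrix();T[:3,3]=s["eef_pos"]
p=vision.camera_params("wrist");p["cam_to_world"]=T@p["T_tool_cam"]
np.save("wcam.npy",p["cam_to_world"])
i=im.astype(int);m=((i[...,1]-i[...,2]>8)&(i[...,1]>110)).astype(np.uint8)
n,l,st,ce=cv2.connectedComponentsWithStats(m);print(st[st[:,4]>300])
v,u=np.nonzero(m);W=np.array([ray(p,a,b,.005)[:2] for a,b in zip(u,v)])
k=np.hypot(*(W-[.497,.382]).T)<.16
r=cv2.minAreaRect((W[k]*1000).astype(np.float32));print(r,cv2.boxPoints(r))
delta(.497,.382,.2,2.65)
E
```

```text
[(0.57, [0.4951, 0.3822, 0.0395])]
[[     0      0    560    420 227158]
 [   264     65     48    224   8042]]
((497.30853271484375, 384.2068786621094), (48.95126724243164, 257.5895080566406), 62.158180236816406) [[371.99213 422.71582]
 [599.7631  302.41327]
 [622.62494 345.69794]
 [394.85394 466.0005 ]]
t 2.8 pos [0.4902 0.3689 0.2   ] rpy [-3.141 -0.     2.647] q7 -0.01 F [ 0.6 -0.3  0.4] grip 0.0 w 0.995
rz -0.003 dx 0.2 dy 14.8 dz -0.0
```

View pics/w1.png

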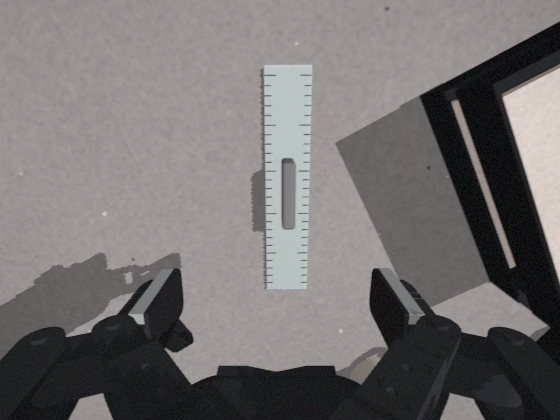

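The wrist view shows the ruler upright in the image, spanning (264–312, 65–289), with the fin at (288,193). The fingers are clear of it and the tray is off to the right. I'm moving over the fin and down.

Request:
servo_tool --pt "0 0 -0.01 2 15 30 0" --pt "0 0 -0.01 2 15 70 0" --pt "0 0 -0.01 2 15 110 0" --pt "0 0 -0.01 2 15 145 0" --pt "0 0 -0.01 2 15 170 0" --pt "0 0 -0.01 2 15 182 0" --pt "0 0 -0.01 2 15 183 0" --pt "0 0 -0.01 2 15 183 0"

```text
time_s: 3.6
eef_pos: [0.4968, 0.3826, 0.0183]
ee_rot: [3.141, 0.001, 2.655]
contact_force: [-0.6, -0.0, 0.1]
width: 0.998
gripper_force: 0.0
```

Request:
servo_tool --pt "0 0 0 0 0 0 0.5" --pt "0 0 0 0 0 0 1" --pt "0 0 0 0 0 0 1" --pt "0 0 0 0 0 0 1" --pt "0 0 0 0 0 0 1" --pt "0 0 0 0 0 0 1" --pt "0 0 0 0 0 0 1" --pt "0 0 0 0 0 0 1" --newtons 60

```text
time_s: 4.4
eef_pos: [0.496, 0.3832, 0.0176]
ee_rot: [3.141, 0.0, 2.656]
contact_force: [0.8, 0.5, 1.7]
width: 0.142
gripper_force: 63.3
```

```bash
python3 -c "
from h import *
delta(.496,.383,.1,2.656)"
```

```text
t 4.4 pos [0.496  0.3832 0.0176] rpy [3.141 0.    2.656] q7 -0.16 F [0.8 0.5 1.7] grip 63.3 w 0.142
rz -0.000 dx -0.1 dy -0.2 dz -82.4
```

Width 0.142 (about 12 mm) and 63 N, so the fin is held. I'm lifting it and checking.

Request:
servo_tool --pt "0 0 0 0 0 -8 1" --pt "0 0 0 0 0 -20 1" --pt "0 0 0 0 0 -40 1" --pt "0 0 0 0 0 -60 1" --pt "0 0 0 0 0 -75 1" --pt "0 0 0 0 0 -82 1" --pt "0 0 0 0 0 -82 1"

```text
time_s: 5.1
eef_pos: [0.4963, 0.3831, 0.1005]
ee_rot: [3.14, 0.001, 2.656]
contact_force: [-0.4, -0.9, -1.2]
width: 0.143
gripper_force: 62.9
```

```bash
python3 -c "
from h import *
delta(.49,.15,.1,2.0);delta(.465,-.082,.1,1.42)"
```

```text
t 5.1 pos [0.4963 0.3831 0.1005] rpy [3.140e+00 1.000e-03 2.656e+00] q7 -0.09 F [-0.4 -0.9 -1.2] grip 62.9 w 0.143
rz 0.656 dx -103.3 dy -209.1 dz 0.5
t 5.1 pos [0.4963 0.3831 0.1005] rpy [3.140e+00 1.000e-03 2.656e+00] q7 -0.09 F [-0.4 -0.9 -1.2] grip 62.9 w 0.143
rz 1.236 dx -189.6 dy -425.9 dz 0.5
```

Request:
servo_tool --pt "0 0 0.06 -9 -20 0 1" --pt "0 0 0.15 -23 -50 0 1" --pt "0 0 0.25 -38 -85 0 1" --pt "0 0 0.35 -53 -120 0 1" --pt "0 0 0.45 -68 -155 0 1" --pt "0 0 0.55 -84 -190 0 1" --pt "0 0 0.65 -100 -225 0 1" --pt "0 0 0.75 -115 -260 0 1"

```text
time_s: 5.9
eef_pos: [0.4753, 0.0973, 0.0986]
ee_rot: [-3.14, -0.0, 1.901]
contact_force: [0.7, 1.3, -1.1]
width: 0.142
gripper_force: 62.9
```

```bash
python3 -c "
from h import *
delta(.465,-.082,.1,1.42)"
```

```text
t 5.9 pos [0.4753 0.0973 0.0986] rpy [-3.14  -0.     1.901] q7 -0.3 F [ 0.7  1.3 -1.1] grip 62.9 w 0.142
rz 0.481 dx -166.2 dy -67.9 dz -1.4
```

Request:
servo_tool --pt "0 0 0.1 -32 -13 0 1" --pt "0 0 0.2 -64 -26 0 1" --pt "0 0 0.3 -96 -39 0 1" --pt "0 0 0.4 -128 -52 0 1" --pt "0 0 0.46 -152 -62 0 1" --pt "0 0 0.48 -166 -68 0 1" --pt "0 0 0.48 -166 -68 0 1" --pt "0 0 0.48 -166 -68 0 1"

```text
time_s: 6.7
eef_pos: [0.4664, -0.0788, 0.099]
ee_rot: [-3.141, -0.001, 1.428]
contact_force: [-0.0, 0.2, -1.0]
width: 0.142
gripper_force: 62.9
```

```bash
python3 - <<'E'
from h import *
delta(.465,-.082,.019,1.42)
cv2.imwrite("pics/side2.png",vision.snapshot("side"))
E
```

```text
t 6.7 pos [ 0.4664 -0.0788  0.099 ] rpy [-3.141e+00 -1.000e-03  1.428e+00] q7 -0.32 F [-0.   0.2 -1. ] grip 62.9 w 0.142
rz 0.008 dx -3.3 dy -0.9 dz 80.0
```

View pics/side2.png

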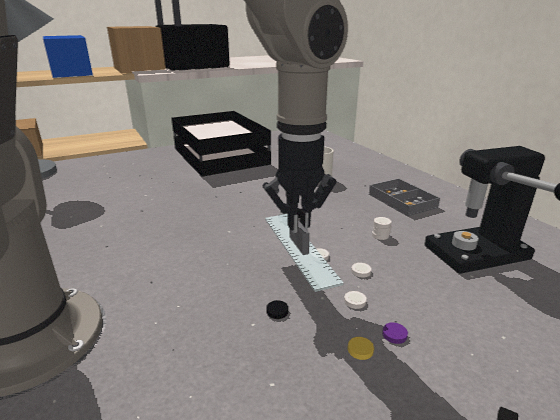

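The ruler hangs level in the grip, left of the three tokens at (320,255), (361,270) and (355,300), and clear of the black one at (277,310). I'm lowering it to about 1 mm above the desk.

Request:
servo_tool --pt "0 0 0.01 -3 -1 10 1" --pt "0 0 0.01 -3 -1 30 1" --pt "0 0 0.01 -3 -1 50 1" --pt "0 0 0.01 -3 -1 65 1" --pt "0 0 0.01 -3 -1 75 1" --pt "0 0 0.01 -3 -1 80 1" --pt "0 0 0.01 -3 -1 80 1" --pt "0 0 0.01 -3 -1 80 1"

```text
time_s: 7.55
eef_pos: [0.4655, -0.0826, 0.0197]
ee_rot: [3.141, -0.0, 1.416]
contact_force: [-0.5, 0.2, -1.2]
width: 0.139
gripper_force: 62.9
```

```bash
python3 - <<'E'
from h import *
delta(.562,-.0965,.0185,1.42)
E
```

```text
t 7.55 pos [ 0.4655 -0.0826  0.0197] rpy [ 3.141 -0.     1.416] q7 -0.43 F [-0.5  0.2 -1.2] grip 62.9 w 0.139
rz -0.004 dx 1.1 dy 97.5 dz 1.2
```

Request:
servo_tool --pt "0 0 0 0 10 1 1" --pt "0 0 0 0 20 1 1" --pt "0 0 0 0 28 1 1" --pt "0 0 0 0 32 1 1" --pt "0 0 0 0 36 1 1" --pt "0 0 0 0 40 1 1" --pt "0 0 0 0 44 1 1" --pt "0 0 0 0 48 1 1"

```text
time_s: 8.35
eef_pos: [0.5126, -0.0902, 0.0183]
ee_rot: [-3.141, 0.0, 1.416]
contact_force: [0.7, 0.3, -1.4]
width: 0.139
gripper_force: 62.9
```

Request:
servo_tool --pt "0 0 0 0 5 0 1" --pt "0 0 0 0 10 0 1" --pt "0 0 0 0 15 0 1" --pt "0 0 0 0 20 0 1" --pt "0 0 0 0 25 0 1" --pt "0 0 0 0 30 0 1" --pt "0 0 0 0 34 0 1" --pt "0 0 0 0 37 0 1"

```text
time_s: 9.15
eef_pos: [0.5495, -0.0959, 0.0183]
ee_rot: [3.141, -0.0, 1.416]
contact_force: [-0.3, 0.8, -0.2]
width: 0.14
gripper_force: 62.9
```

Request:
servo_tool --pt "0 0 0 0 2 0 1" --pt "0 0 0 0 4 0 1" --pt "0 0 0 0 6 0 1" --pt "0 0 0 0 8 0 1" --pt "0 0 0 0 10 0 1" --pt "0 0 0 0 11 0 1" --pt "0 0 0 0 12 0 1" --pt "0 0 0 0 12 0 1"

```text
time_s: 9.95
eef_pos: [0.561, -0.0977, 0.0183]
ee_rot: [3.141, -0.0, 1.416]
contact_force: [0.4, -0.6, -1.5]
width: 0.141
gripper_force: 62.8
```

```bash
cat > chk.py <<'E'
from h import *
import sys
delta(.562,-.0965,.0185,1.42)
s=get_state();w=s["ee_rot"][2];u=np.array([np.cos(w),np.sin(w)]);n=np.array([np.sin(w),-np.cos(w)])
for c in ["scene","side"]:
    im=vision.snapshot(c);cv2.imwrite(f"pics/{c}_{sys.argv[1]}.png",im);p=vision.camera_params(c)
    hsv=cv2.cvtColor(im,cv2.COLOR_BGR2HSV)
    m=((hsv[...,2]>165)&(hsv[...,1]<25)).astype(np.uint8)
    k,l,st,ce=cv2.connectedComponentsWithStats(m)
    for i in range(1,k):
        X=ray(p,*ce[i],.009)[:2]-s["eef_pos"][:2]
        if 40<st[i,4]<700 and np.hypot(*X)<.2: print(c,ce[i].round(),st[i,2:],"along %.4f across %.4f"%(X@u,X@n))
E
python3 chk.py 3
```

```text
t 9.95 pos [ 0.561  -0.0977  0.0183] rpy [ 3.141 -0.     1.416] q7 -0.39 F [ 0.4 -0.6 -1.5] grip 62.8 w 0.141
rz -0.004 dx 1.4 dy 0.8 dz -0.2
scene [245. 316.] [ 93  38 652] along -0.0314 across 0.1050
side [364. 267.] [ 19  11 168] along 0.0002 across 0.0470
```

View pics/side_3.png

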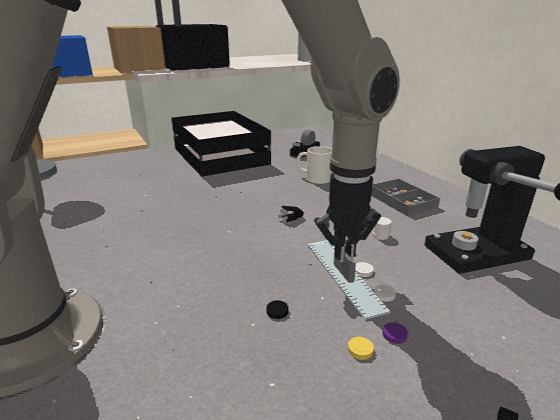

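View pics/scene_3.png

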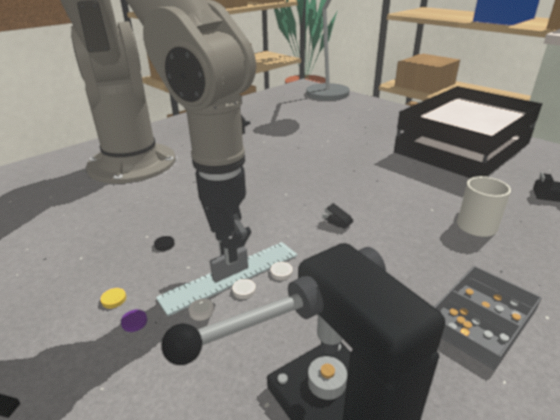

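The scene view shows all three tokens touching the ruler's far edge, at (282,271), (244,289) and (201,310, shaded). The side view agrees: the middle token has moved and sits 47 mm across. I'll push 2 mm more, settle the ruler, release, and rise.

Request:
servo_tool --pt "0 0 0 0 1 0 1" --pt "0 0 0 0 2 0 1" --pt "0 0 0 0 2 0.5 1" --pt "0 0 0 0 2 0.8 1" --pt "0 0 0 0 2 0.8 1" --pt "0 0 0 0 2 0.8 1"

```text
time_s: 10.65
eef_pos: [0.563, -0.098, 0.0176]
ee_rot: [3.141, -0.0, 1.416]
contact_force: [0.7, 0.1, -1.1]
width: 0.139
gripper_force: 62.9
```

Request:
servo_tool --pt "0 0 0 0 0 0 0.8" --pt "0 0 0 0 0 0 0.7" --pt "0 0 0 0 0 0 0.6" --pt "0 0 0 0 0 0 0.5" --pt "0 0 0 0 0 0 0.5" --pt "0 0 0 0 0 0 0.5"

```text
time_s: 11.25
eef_pos: [0.5629, -0.098, 0.0175]
ee_rot: [3.142, 0.0, 1.416]
contact_force: [-0.4, -0.3, 0.5]
width: 0.501
gripper_force: 0.0
```

Request:
servo_tool --pt "0 0 0 0 0 -5 0.5" --pt "0 0 0 0 0 -15 0.5" --pt "0 0 0 0 0 -30 0.5" --pt "0 0 0 0 0 -50 0.5" --pt "0 0 0 0 0 -80 0.5" --pt "0 0 0 0 0 -120 0.5" --pt "0 0 0 0 0 -150 0.5" --pt "0 0 0 0 0 -150 0.5"

```text
time_s: 12.05
eef_pos: [0.5662, -0.098, 0.1737]
ee_rot: [3.132, -0.0, 1.416]
contact_force: [0.3, 0.4, -0.4]
width: 0.503
gripper_force: 0.0
```

```bash
python3 - <<'E'
from h import *
from scipy.spatial.transform import Rotation as R
s=get_state();print(s["time_s"],s["eef_pos"],s["ee_rot"],s["width"])
im=vision.snapshot("wrist");cv2.imwrite("pics/w4.png",im)
T=np.eye(4);T[:3,:3]=R.from_euler("xyz",s["ee_rot"]).as_matrix();T[:3,3]=s["eef_pos"]
p=vision.camera_params("wrist");p["cam_to_world"]=T@p["T_tool_cam"]
i=im.astype(int);m=((i[...,1]-i[...,2]>6)&(i[...,0]-i[...,2]>6)&(i[...,1]>90)).astype(np.uint8)
m=cv2.morphologyEx(m,cv2.MORPH_OPEN,np.ones((3,3)))
v,u=np.nonzero(m);W=np.array([ray(p,a,b,.005)[:2] for a,b in zip(u,v)]);k=np.hypot(*(W-[.563,-.098]).T)<.16
r=cv2.minAreaRect((W[k]*1000).astype(np.float32));print(r)
a=np.radians(r[2] if r[1][0]>r[1][1] else r[2]+90);c0=np.array(r[0])/1e3;U=np.array([np.cos(a),np.sin(a)]);N=np.array([-U[1],U[0]])
for d in spotter.landmark_of("token_a_center","wrist"):
    X=np.array(d["location"])[:2]-c0; print(d["confidence"],d["location"],"along %.4f across %.4f"%(X@U,X@N))
E
```

```text
12.05 [ 0.56622597 -0.09799639  0.17370734] [ 3.13180338e+00 -4.93504949e-05  1.41571875e+00] 0.5027624928830485
((564.4049072265625, -97.69203186035156), (257.2838439941406, 48.94932174682617), 81.05339050292969)
0.97 [0.5984, -0.1845, 0.0049] along -0.0805 across -0.0471
0.61 [0.4691, -0.2771, 0.0021] along -0.1920 across 0.0662
0.59 [0.538, -0.2731, 0.0025] along -0.1774 across -0.0012
0.58 [0.3947, -0.137, 0.0048] along -0.0652 across 0.1615
```

View pics/w4.png

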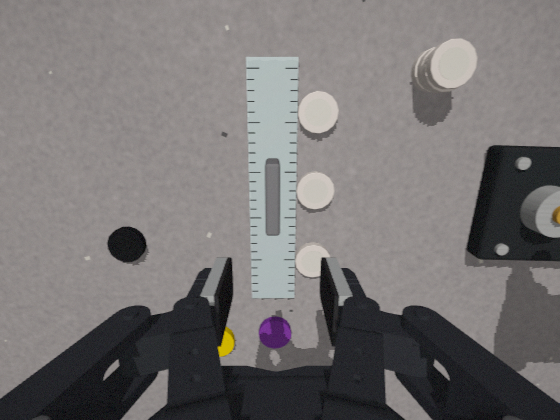

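The wrist view shows the three tokens at (318,112), (315,190) and (312,260), all touching the ruler's right edge and within its length. The ruler lies flat and nothing is touching it.

```bash
python3 -c "
from workcell import manip
print(manip.finish_job())"
```

```text
the job is handed in; nothing more can be done
None
```

The job is handed in at about 12 s of the 43 s. The last wrist picture showed the ruler released and lying flat on the desk, with all three white tokens against the same long edge; no verdict came back.

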